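Unscrew the left-hand-threaded cap of a laboratory fuel-gas outlet

TASK

Take the wing-grip cap off the fuel-gas outlet and stand it upright, skirt down, inside the white tray. Being fuel gas, its thread is left-handed: it unscrews clockwise seen from above, and it must be turned gently until it is free, never strained sideways, dragged up against its thread or forced the wrong way. Leave the round-capped air outlet, the bottle and the beaker alone, and set the cap down gently.

Things in the scene. Friction and masses are not known exactly. Their poses are not given: they have to be found in the camera images.
- cap_grip (a point): Centre of the wing grip on top of the loose brass cap (about 0.18 kg) of the fuel-gas outlet: an upright flat tab 44 mm long along this point's x, 12 mm thick along its y and 44 mm tall (22 mm above and below this point), to be pinched across its thickness from above. z points up.
- cap: The same cap, origin at the centre of its underside, 54 mm below cap_grip, same axes. Below the tab it is a round hollow body, 43 mm in diameter, 32 mm tall, open below. Turning it or the tab by half a turn looks the same.
- fuel_outlet: Fuel-gas outlet, fixed: flange 90 mm and grey column 56 mm in diameter, 55 mm tall, a brass spout (24 mm wide, 25 mm tall) on it under the cap. Origin at bench height on its vertical axis, the cap's turning axis. Screwed on, the cap's underside is 56.5 mm above the bench. Sideways play of the cap about 1 mm, lengthways too. It bears about 7 N from its spring; 18 N between cap and outlet is too much strain.
- thread_start (a point): Foot of the spout's left-hand thread, on the axis, 66 mm above the bench. Two lugs in the cap run in two grooves whose angle is hidden: the first 0.05 to 1.15 rad of clockwise turn are level, then the cap climbs with the thread, about 10 mm in all, and comes free 1.9 to 3.1 rad after its start. So feel it: rise with it, keeping the forces low. Anticlockwise it meets a hard stop within 1.4 rad.
- fuel_top (a point): Top centre of the spout, 80 mm above the bench. A spring plunger here pushes the cap up with about 5 N, 2.5 N once risen; friction holds the cap where it is left between grasps. Once free the cap lifts straight up; its skirt is clear of spout and plunger when 45 mm above its screwed-on height.
- tray: White plastic tray, fixed to the bench: 150 mm along its x, 190 mm along its y, 22 mm tall, walls and floor 4 mm thick. Origin at the centre of its underside at bench height.
- air_outlet: The neighbouring air outlet, fixed: same flange and column, with a round knurled cap without wings; 111 mm tall in all, origin at bench height on its axis. To be left alone.
- reagent: Loose amber glass bottle, 60 mm in diameter and 120 mm tall, origin at the centre of its underside. To be left alone.
- beaker: Loose glass beaker, 68 mm in diameter and 85 mm tall, origin at the centre of its underside. To be left alone.
Not all that is in view belongs to the job. Of the things like the tray, leave any that is blue; of the rest the larger one is meant. What is shaped like the cap but black is not meant.

How it is judged:
On the way:
1. the cap is unscrewed and lifted clear, straight above its outlet (z of cap_grip in the frame of fuel_outlet above 0.135 m and horizontal distance between cap_grip and fuel_outlet below 0.03 m), for 0.05 s.
At the end, for the whole second after the job is handed in: The cap stands upright (within 0.1 rad) on its skirt on the tray's floor, inside the walls, released and at rest (x of cap_grip in the frame of tray between -0.06 and 0.06 m and y of cap_grip in the frame of tray between -0.08 and 0.08 m and height (world z) of cap_grip between 0.054 and 0.062 m and angle between cap_grip's own z axis and vertical below 0.1 rad and linear speed of cap below 0.02 m/s); the robot touches nothing.
It fails at once if the cap is strained against its outlet (dragged, pushed sideways or turned the wrong way) (contact force between cap and fuel_outlet above 18 N).
It fails at once if the cap is dropped or slammed into the tray (contact force between cap and tray above 40 N).
It fails at once if the air outlet is knocked or handled (contact force between any of the fingers, the arm, cap and air_outlet above 5 N).
It fails at once if the bottle or the beaker is disturbed (distance of any of reagent, beaker from where it was at the start of the episode above 0.015 m or angle between any of reagent, beaker's own z axis and vertical above 0.3 rad).
It also fails if it takes over 72 s, if anything falls off the work surface, if the arm or the gripper's body presses on something with over 40 N, if the wrist force passes 120 N, or if a joint passes its speed limit or range.

ROBOT

A 7-joint arm with a two-finger parallel gripper is mounted at the origin on the work surface. World frame = base frame: x ahead of the robot, y to its left, z up, the work surface at z = 0. Lengths are in m, angles in rad, forces in N, time in s.
With the tool pointing down it reaches from about 0.425 to 0.875 m from the base axis. Payload 8.4 kg.
Tool frame: the origin (TCP) lies midway between the tips of the shut fingers; the grasp point (between the pads) lies env.pinch_z behind it (env.pinch_z is the distance from the TCP to the grasp point, in m); z points along the fingers, y is the line along which they close (so a half turn about z gives the same grasp; the last joint's range is limited). The gripper opens to 87 mm and grips with 3 to 60 N. Pads are 19 mm wide; open, the fingers measure 117 mm over their backs; the gripper's body (75 mm by 190 mm) begins 51 mm behind the grasp point.
Start: joints at [-1.298, 0.333, 0.04, 1.465, -0.013, 1.343, -0.059], TCP at [0.236, 0.606, 0.198] pointing down, gripper open.
Joint ranges: [-2.58, 2.58], [-0.38, 2.09], [-1.3, 1.39], [0.25, 2.4], [-1.5, 4.64], [0.08, 2.09], [-2.65, 2.65]. Speed limits (rad/s): [2.22, 2.22, 2.79, 2.79, 3.14, 3.14, 3.14].

INTERFACE

Orientations are given as a unit quaternion [x, y, z, w].
In Python, from rig import env, capture gives the robot as it stands.
- The arm moves only by the tool drive_tool, never from a script. Its argument "rows" is text: rows parted by semicolons, each of 7 numbers parted by spaces: the shift along the tool's x, y, z each as a share of 0.2 m, from -1 to 1, then the turn, a rotation vector about the tool's x, y, z each as a share of pi rad, from -1 to 1, then the closure, from -1 (fully open) to 1 (shut), so that 0 is half open. A call has 1 to 10 rows; each row is the pose to reach, as a shift and turn from the pose commanded when the call began, along the tool's axes at that moment, turning the shorter way round; what a row does not reach only later rows make up. A row lasts 1/10 s, in which the tool goes at most 50 mm and 8.59 degrees, less where a joint would pass 70% of its speed; a pose out of reach is approached as far as the arm can. A call with a number of a shift or a turn outside -1 to 1 is refused whole. A call with a gripper value outside its range is refused whole. The fingers move at their own pace and stop on an object; the grip force is fixed at half the most. Time passes only in rows, so rows that repeat a pose let the fingers close. It gives the time, the measured TCP pose, the force, the opening and the grip force at its end, in the units of the state.
- env.sense(): the state, without advancing time (a new reading comes with each control period).
- capture(name): name is "side" or "top"; returns a dict with "color" (480x640x3 uint8, red, green, blue), "vertical_fov" (degrees; the focal length in pixels is half the picture's height over the tangent of half this angle, whatever the lens; pixels are square), "cx", "cy" (the principal point, pixels), "rvec" (rotation vector, rad) and "tvec" (3), from world to camera coordinates, as OpenCV has them. Camera axes: x right, y down, z forward; pixel columns grow to the right and rows downward; lengths in m; the calibration is good to about 2 mm. A picture is of the moment at which its call begins. There is no depth.
- env.close_job(): hands the job in; it is judged then, once.
The state is a dict: "time": time; "qpos": joint angles; "qd": joint speeds; "joint_torque": joint torques, N m; "tcp_pos": TCP position; "tool_rot": TCP orientation; "force": force on the tool from outside, world axes, zero at the start; "torque": the same for the moment, N m; "gripper_width": finger opening in m; "grip_force": force on a finger pad.
Only numpy, scipy, OpenCV 4.12 (cv2) and the standard library are available. Lean on these libraries where they do the work, as an engineer would, in place of code of your own. Each camera call takes 0.05 s, during which the arm holds its last target. There are 200 camera calls.

## Working session

There is one attempt and no reset: what is moved stays moved. The work goes in short steps, Python scripts to look and compute and a tool call to move; the robot and the scene stay as the last step left them, time stands still between calls to the robot, and variables do not carry over. Pictures are saved under pics/ and viewed, at most 10 in all, crops included, and the job is handed in when it is done.

Besides the shell and the picture viewer there is one more tool, called after "Request:" as name(argument=value, ...) on one line, values as JSON. drive_tool: Moves the arm, as the interface text tells. Its arguments: {"type":"object","properties":{"rows":{"type":"string"}},"required":["rows"]}

```bash
mkdir -p pics; ls
cat > h.py <<'E'
import numpy as np, cv2
from rig import env, capture
def cam(n):
    c=capture(n); im=c["color"]; h=im.shape[0]
    f=h/2/np.tan(np.radians(c["vertical_fov"])/2)
    K=np.array([[f,0,c["cx"]],[0,f,c["cy"]],[0,0,1]])
    R=cv2.Rodrigues(np.array(c["rvec"],float))[0]; t=np.array(c["tvec"],float).ravel()
    return im,K,R,t
def ray(c,u,v):
    _,K,R,t=c
    d=R.T@np.linalg.solve(K,[u,v,1.]); return -R.T@t,d/np.linalg.norm(d)
def onz(c,u,v,z):
    o,d=ray(c,u,v); return o+d*(z-o[2])/d[2]
def two(c1,p1,c2,p2):
    o1,d1=ray(c1,*p1);o2,d2=ray(c2,*p2)
    s=np.linalg.lstsq(np.c_[d1,-d2],o2-o1,rcond=None)[0]
    a,b=o1+s[0]*d1,o2+s[1]*d2; return (a+b)/2,np.linalg.norm(a-b)
def save(im,n): cv2.imwrite(f"pics/{n}.png",im[...,::-1])
E
python3 - <<'E'
from h import *
a=cam("top");b=cam("side")
for n,c in(("top",a),("side",b)):
    save(c[0],n+"1"); print(n,-c[2].T@c[3],c[2][2],c[1][0,0],c[1][0,2],c[1][1,2])
s=env.sense();print({k:np.round(v,3) for k,v in s.items()},env.pinch_z)
E
```

```text
pics
top [0.34949031 0.01220017 1.1271496 ] [ 0.15051115 -0.02004688 -0.98840504] 444.6453310743403 313.2800489647967 241.08925808327936
side [-0.11394028 -0.62479744  0.95666719] [ 0.50002828  0.5072816  -0.70188111] 527.9021352972392 321.57437212136415 237.11065272069274
{'time': np.float64(0.1), 'qpos': array([-1.298,  0.334,  0.04 ,  1.466, -0.013,  1.343, -0.059]), 'qd': array([ 0.   , -0.002,  0.001, -0.   , -0.001, -0.   ,  0.   ]), 'joint_torque': array([ 4.0000e-03, -6.5782e+01,  1.3400e+00, -4.0470e+01, -6.0000e-02,
        4.1000e-02,  0.0000e+00]), 'tcp_pos': array([0.236, 0.605, 0.197]), 'tool_rot': array([ 0.185,  0.983, -0.001, -0.   ]), 'force': array([-0.834,  0.119, -0.316]), 'torque': array([0.023, 0.02 , 0.036]), 'grip_force': np.float64(0.0), 'gripper_width': np.float64(0.087)} 0.0187
```

View pics/top1.png

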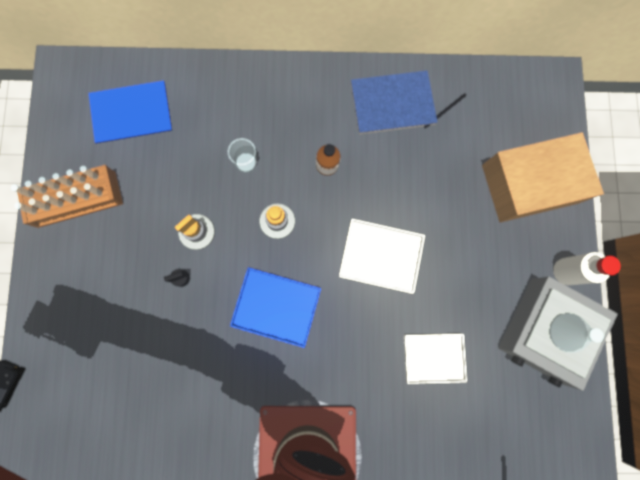

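View pics/side1.png

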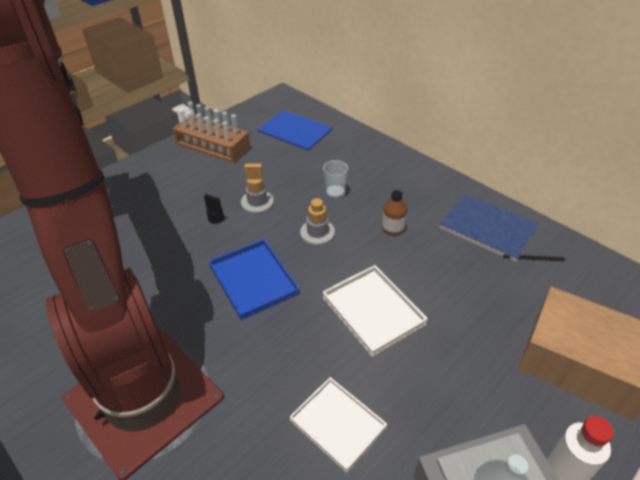

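The top view shows the brass wing cap at (188,226), the round air cap at (276,214) and the black wing decoy at (178,277). It also has the large white tray at (382,256), a small white tray at (436,358) and a blue tray at (277,306). In the side view the wing cap is at (255,180), the air cap at (317,212), the black decoy at (213,208), the large white tray at (375,308) and the small one at (338,422).
Candidates for the cap are (188,226), (276,214) and (178,277). I choose (188,226), the brass one with wings. For the tray I choose the larger white one at (382,256).

```bash
cat > m.py <<'E'
from h import *
def blob(m,near):
    n,l,s,c=cv2.connectedComponentsWithStats(m.astype(np.uint8),connectivity=8)
    ok=[i for i in range(1,n) if s[i,4]>30]
    i=min(ok,key=lambda i:np.hypot(*(c[i]-near))); return l==i,s[i],c[i]
def brass(im):
    h=cv2.cvtColor(im,cv2.COLOR_RGB2HSV); return (h[...,0]>8)&(h[...,0]<30)&(h[...,1]>120)&(h[...,2]>90)
def white(im):
    h=cv2.cvtColor(im,cv2.COLOR_RGB2HSV); return (h[...,1]<45)&(h[...,2]>165)
E
python3 - <<'E'
from m import *
a=cam("top");b=cam("side")
for nm,c,wc,tr,fl in(("top",a,(188,226),(382,256),(196,232)),("side",b,(255,180),(375,308),(256,202))):
    m,s,ce=blob(brass(c[0]),wc); print(nm,"brass",s,ce)
    m,s,ce=blob(white(c[0]),tr); ct=max(cv2.findContours(m.astype(np.uint8),0,2)[0],key=cv2.contourArea)
    r=cv2.minAreaRect(ct); bx=cv2.approxPolyDP(cv2.convexHull(ct),8,True)[:,0]; print("tray",s,bx.tolist())
    for z in(0.022,):
        P=np.array([onz(c,*p,z) for p in bx]); print(np.round(P,3).tolist(),np.round(np.linalg.norm(P-np.roll(P,-1,0),axis=1),3),P.mean(0))
ca=cv2.resize(a[0][195:260,150:310],None,fx=5,fy=5,interpolation=cv2.INTER_CUBIC)
cb=cv2.resize(b[0][150:250,230:345],None,fx=5,fy=5,interpolation=cv2.INTER_CUBIC)
cb=cb[:270];w=800
o=np.zeros((600,800,3),np.uint8);o[:325,:800]=ca;o[328:598,:575]=cb;save(o,"crop1")
E
```

```text
top brass [176 215  23  21 295] [188.09830508 225.95254237]
tray [ 339  218   87   76 4808] [[352, 218], [425, 235], [413, 293], [339, 277]]
[[0.578, -0.108, 0.022], [0.537, -0.293, 0.022], [0.391, -0.259, 0.022], [0.428, -0.075, 0.022]] [0.19  0.15  0.188 0.154] [ 0.48369382 -0.18386381  0.022     ]
side brass [245 164  17  27 373] [253.65147453 176.31367292]
tray [ 323  265  104   87 4566] [[375, 265], [426, 319], [371, 351], [323, 291]]
[[0.574, -0.108, 0.022], [0.531, -0.291, 0.022], [0.386, -0.259, 0.022], [0.43, -0.075, 0.022]] [0.188 0.149 0.189 0.148] [ 0.47996172 -0.18321925  0.022     ]
```

View pics/crop1.png

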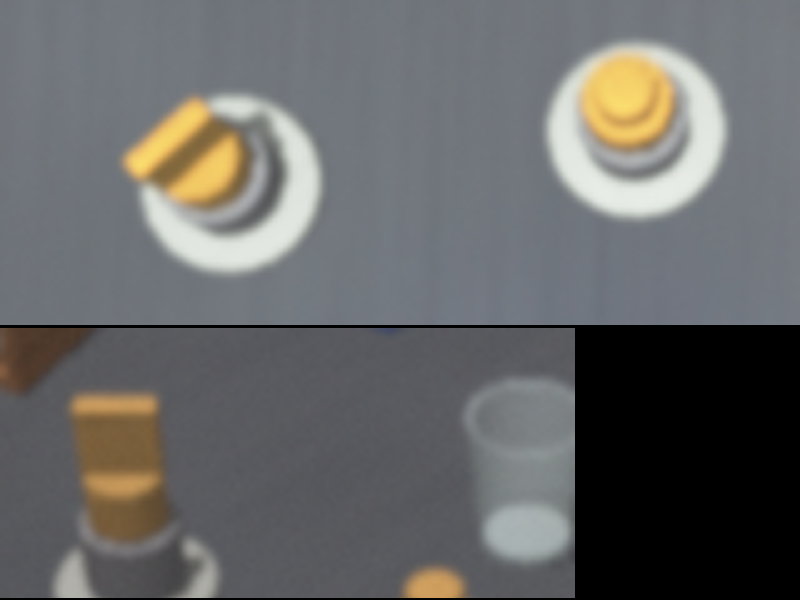

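Run:
```python
from m import *
a=cam("top");b=cam("side")
print("tabtop",two(a,(183.8,222.9),b,(253,165.4)))
for c,n,p in((a,"top",(205,240)),(b,"side",(256,206))):
    h=cv2.cvtColor(c[0],cv2.COLOR_RGB2HSV)
    for thr in (130,):
        m,s,ce=blob((h[...,1]<60)&(h[...,2]>thr),p)
        ct=max(cv2.findContours(m.astype(np.uint8),0,2)[0],key=cv2.contourArea)
        e=cv2.fitEllipse(cv2.convexHull(ct));print(n,s,e,onz(c,*e[0],.008))
p=np.array([onz(a,150+x/5,195+y/5,.1325)[:2] for x,y in((123,162),(197,97),(141,182),(215,118))])
d=p[1]-p[0];print(p,np.linalg.norm(d),np.linalg.norm(p[2]-p[0]),"tab angle",np.arctan2(d[1],d[0]))
for nm,ca,x,y in(("air",a,634,130),): print(nm,onz(a,150+x/5,195+y/5,.008))
print("bottle",onz(a,328,157,.1),"beaker",onz(a,242,150,.08))
print("black",onz(a,178,278,.04))
for u,v in((375,265),(426,319),(371,351),(323,291)):pass
```

```text
tabtop (array([0.53868933, 0.28632098, 0.13026827]), np.float64(0.0007925502818014228))
top [177 213  38  38 685] ((195.5880126953125, 231.44847106933594), (36.899234771728516, 38.13925552368164), 45.88877868652344) [0.54060274 0.28873849 0.008     ]
side [241 193  32  19 244] ((256.5776672363281, 200.881591796875), (20.792726516723633, 32.49028015136719), 83.99617767333984) [0.53761635 0.28950719 0.008     ]
[[0.52794927 0.30556293]
 [0.55839408 0.27389969]
 [0.51890274 0.29697632]
 [0.54880244 0.26528279]] 0.043925470984604385 0.0124727478255283 tab angle -0.8050134580309445
air [0.57064259 0.08341935 0.008     ]
bottle [ 0.71119885 -0.0419739   0.1       ] beaker [0.73231198 0.16797157 0.08      ]
black [0.41996581 0.31755308 0.04      ]
```

```bash
cat >> h.py <<'E'
from scipy.spatial.transform import Rotation as Ro
def rel(p,yaw):
    "shares for tool pointing down, tool y at world angle yaw (mod pi handled nearest)"
    s=env.sense(); R=Ro.from_quat(s["tool_rot"]); 
    best=None
    for k in(0,np.pi):
        y=np.array([np.cos(yaw+k),np.sin(yaw+k),0]);z=np.array([0,0,-1.]);x=np.cross(y,z)
        T=Ro.from_matrix(np.c_[x,y,z]); rv=(R.inv()*T).as_rotvec()
        if best is None or np.linalg.norm(rv)<np.linalg.norm(best): best=rv
    return np.round(R.inv().apply(np.array(p)-s["tcp_pos"])/.2,4),np.round(best/np.pi,4)
def st():
    s=env.sense(); Y=Ro.from_quat(s["tool_rot"]).as_matrix()[:,1]
    print("t%.2f"%s["time"],"p",np.round(s["tcp_pos"],4),"yaw %.3f"%np.arctan2(Y[1],Y[0]),"F",np.round(s["force"],2),"M",np.round(s["torque"],2),"w %.4f g %.1f"%(s["gripper_width"],s["grip_force"]),"q",np.round(s["qpos"],2))
E
python3 -c "
from h import *
st();print(rel([.387,.446,.19],1.0))"
```

```text
t0.30 p [0.2361 0.6054 0.1979] yaw 1.199 F [ 0.32 -0.43  0.46] M [0.05 0.02 0.01] w 0.0868 g 0.0 q [-1.3   0.33  0.04  1.47 -0.01  1.34 -0.06]
(array([-0.9926, -0.4684,  0.0396]), array([-0.0002,  0.    ,  0.0633]))
```

Request:
drive_tool(rows="-0.99 -0.47 0.04 0 0 0.063 -1;-0.99 -0.47 0.04 0 0 0.063 -1;-0.99 -0.47 0.04 0 0 0.063 -1;-0.99 -0.47 0.04 0 0 0.063 -1;-0.99 -0.47 0.04 0 0 0.063 -1;-0.99 -0.47 0.04 0 0 0.063 0;-0.99 -0.47 0.04 0 0 0.063 0")

```text
time: 1.0
tcp_pos: [0.3863, 0.4462, 0.1902]
tool_rot: [0.281, 0.96, 0.0, -0.0]
force: [-0.3, 1.2, 0.5]
gripper_width: 0.0777
grip_force: 0.0
```

```bash
python3 -c "
from h import *
st();print(rel([.5385,.287,.17],.766))"
```

```text
t1.00 p [0.3863 0.4462 0.1902] yaw 1.001 F [-0.31  1.19  0.52] M [ 0.02  0.04 -0.  ] w 0.0777 g 0.0 q [-1.08  0.22  0.17  1.64 -0.04  1.29  0.1 ]
(array([-1.0707, -0.2593,  0.1006]), array([ 0.    , -0.0002,  0.0747]))
```

Request:
drive_tool(rows="-1 -0.25 0.07 0 0 0.075 0;-1 -0.25 0.07 0 0 0.075 0;-1 -0.25 0.07 0 0 0.075 0;-1 -0.25 0.07 0 0 0.075 0;-1 -0.25 0.07 0 0 0.075 0;-1 -0.25 0.07 0 0 0.075 0;-1 -0.25 0.07 0 0 0.075 0")

```text
time: 1.7
tcp_pos: [0.5264, 0.2987, 0.1759]
tool_rot: [0.39, 0.921, 0.0, -0.001]
force: [0.4, 0.5, -0.4]
gripper_width: 0.0437
grip_force: 0.0
```

```bash
python3 -c "
from h import *
st();print(rel([.5385,.287,.145],.766))
a=cam('top');b=cam('side')
ca=cv2.resize(a[0][190:265,150:240],None,fx=6,fy=6,interpolation=cv2.INTER_CUBIC)
cb=cv2.resize(b[0][110:220,215:295],None,fx=5,fy=5,interpolation=cv2.INTER_CUBIC)
o=np.zeros((560,800,3),np.uint8);o[:450,:400]=ca[:,:400];o[:550,400:]=cb;save(o,'crop2')"
```

```text
t1.70 p [0.5264 0.2987 0.1759] yaw 0.769 F [ 0.45  0.48 -0.39] M [-0.01  0.03 -0.02] w 0.0437 g 0.0 q [-0.85  0.26  0.32  1.62 -0.09  1.27  0.25]
(array([-0.0841,  0.003 ,  0.1546]), array([-0.    , -0.0004,  0.0008]))
```

View pics/crop2.png

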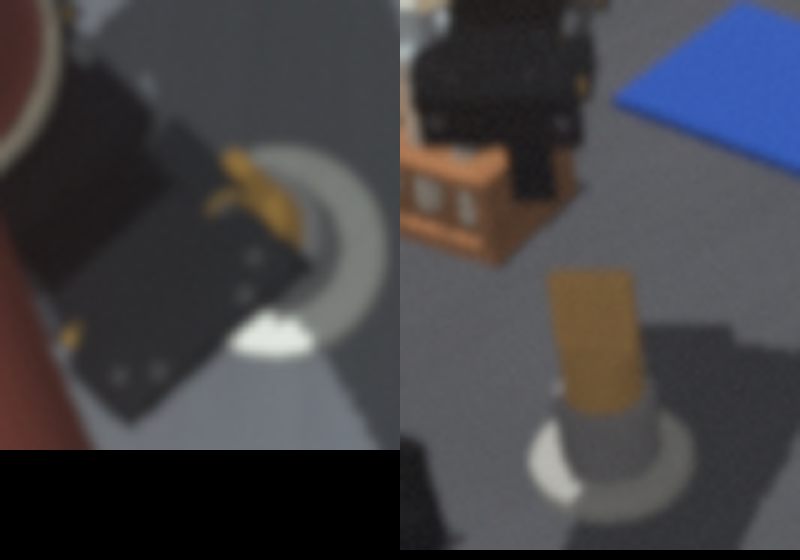

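The side crop shows the gripper at (500,100) above and to the left of the brass tab at (592,310), with nothing in the way. The top crop is mostly hidden by the gripper.

Request:
drive_tool(rows="-0.084 0.003 0 0 0 0 0.2;-0.084 0.003 0.15 0 0 0 0.2;-0.084 0.003 0.25 0 0 0 0.2;-0.084 0.003 0.3 0 0 0 0.2;-0.084 0.003 0.35 0 0 0 0.2;-0.084 0.003 0.39 0 0 0 0.5;-0.084 0.003 0.39 0 0 0 0.56;-0.084 0.003 0.39 0 0 0 0.56")

```text
time: 2.6
tcp_pos: [0.5402, 0.2846, 0.0987]
tool_rot: [0.392, 0.92, 0.0, 0.0]
force: [-0.2, 0.9, 0.5]
gripper_width: 0.0216
grip_force: 0.0
```

```bash
python3 -c "
from h import *
st()
a=cam('top');b=cam('side')
cb=cv2.resize(b[0][120:210,215:295],None,fx=6,fy=6,interpolation=cv2.INTER_CUBIC)
save(cb,'crop3')"
```

```text
t2.60 p [0.5402 0.2846 0.0987] yaw 0.766 F [-0.2   0.89  0.49] M [-0.01  0.01 -0.01] w 0.0216 g 0.0 q [-0.82  0.33  0.32  1.7  -0.11  1.13  0.3 ]
```

View pics/crop3.png

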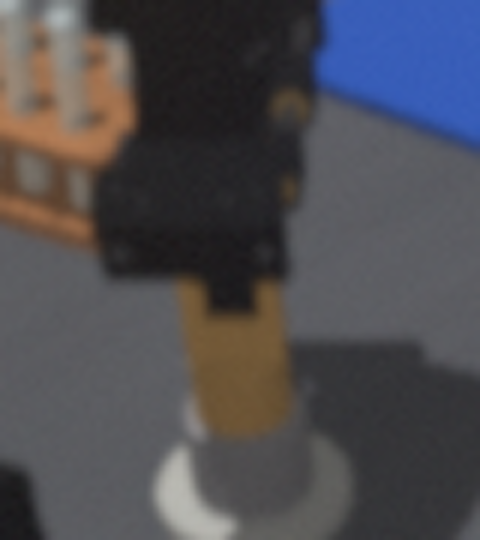

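```bash
python3 -c "
from h import *
a=cam('side');s=env.sense();p=s['tcp_pos'];Y=Ro.from_quat(s['tool_rot']).as_matrix()[:,1]
pr=lambda P:(lambda c:(a[1]@c/c[2])[:2])(a[2]@P+a[3])
for n,P in(('tcp',p),('fingertip near',p-Y*.0108),('near outer',p-Y*.025),('tabtopnear',np.array([.5385,.287,.1325])-Y*.006),('bodybotfront',np.array([.5385,.287,.0565])-Y*.0215),('tabcentre bottom',np.array([.5385,.287,.0885])-Y*.006)):
  u=pr(P); print(n,u,(u-[215,120])*6)
"
```

```text
tcp [255.27966439 174.99821082] [241.67798636 329.98926493]
fingertip near [254.83901962 177.55048612] [239.03411775 345.3029167 ]
near outer [254.25214913 180.949721  ] [235.51289477 365.698326  ]
tabtopnear [252.58540586 166.01634296] [225.51243513 276.09805778]
bodybotfront [254.83950275 192.58281581] [239.03701651 435.49689486]
tabcentre bottom [254.27669626 179.46029799] [235.66017758 356.76178793]
```

The side crop shows the near finger in front of the tab at (232,300), straddling it and centred along its length. Now I'll close in small steps and feel for the centre.

Request:
drive_tool(rows="0 0 0 0 0 0 0.62;0 0 0 0 0 0 0.63;0 0 0 0 0 0 0.64;0 0 0 0 0 0 0.64")

```text
time: 3.15
tcp_pos: [0.5401, 0.2845, 0.0983]
tool_rot: [0.392, 0.92, 0.0, 0.0]
force: [0.5, 0.2, 0.0]
gripper_width: 0.0159
grip_force: 0.3
```

Request:
drive_tool(rows="0 0 0 0 0 0 0.66;0 0 0 0 0 0 0.66")

```text
time: 3.35
tcp_pos: [0.5401, 0.2845, 0.0983]
tool_rot: [0.392, 0.92, 0.0, 0.0]
force: [-0.1, 0.1, -0.0]
gripper_width: 0.0153
grip_force: 0.5
```

Request:
drive_tool(rows="0 0 0 0 0 0 0.67;0 0 0 0 0 0 0.67")

```text
time: 3.55
tcp_pos: [0.54, 0.2844, 0.0982]
tool_rot: [0.392, 0.92, 0.0, 0.0]
force: [1.1, 0.7, 0.5]
gripper_width: 0.0143
grip_force: 0.5
```

```bash
python3 -c "
from h import *
st()"
```

```text
t3.55 p [0.54   0.2844 0.0982] yaw 0.765 F [1.12 0.71 0.49] M [ 0.13 -0.16  0.02] w 0.0143 g 0.5 q [-0.82  0.33  0.32  1.7  -0.11  1.13  0.3 ]
```

Request:
drive_tool(rows="0 0.005 0 0 0 0 0.67;0 0.005 0 0 0 0 0.67")

```text
time: 3.75
tcp_pos: [0.5405, 0.285, 0.098]
tool_rot: [0.392, 0.92, -0.0, -0.0]
force: [-0.1, 0.9, -0.8]
gripper_width: 0.0146
grip_force: 0.0
```

```bash
python3 -c "
from h import *
st()"
```

```text
t3.75 p [0.5405 0.285  0.098 ] yaw 0.765 F [-0.06  0.9  -0.81] M [-0.05 -0.   -0.01] w 0.0146 g 0.0 q [-0.82  0.33  0.32  1.7  -0.11  1.13  0.3 ]
```

Request:
drive_tool(rows="0 0 0 0 0 0 0.685;0 0 0 0 0 0 0.685")

```text
time: 3.95
tcp_pos: [0.5406, 0.285, 0.098]
tool_rot: [0.392, 0.92, -0.0, -0.0]
force: [0.6, -0.6, 0.4]
gripper_width: 0.0137
grip_force: 0.1
```

```bash
python3 -c "
from h import *
st()"
```

```text
t3.95 p [0.5406 0.285  0.098 ] yaw 0.765 F [ 0.56 -0.62  0.36] M [ 0.02 -0.07  0.  ] w 0.0137 g 0.1 q [-0.82  0.33  0.32  1.7  -0.11  1.13  0.3 ]
```

Request:
drive_tool(rows="0 0.002 0 0 0 0 0.69;0 0.002 0 0 0 0 0.70;0 0.002 0 0 0 0 0.70")

```text
time: 4.25
tcp_pos: [0.5409, 0.2853, 0.0981]
tool_rot: [0.392, 0.92, -0.0, -0.0]
force: [-0.1, 0.4, -0.6]
gripper_width: 0.0131
grip_force: 0.0
```

```bash
python3 -c "
from h import *
st()"
```

```text
t4.25 p [0.5409 0.2853 0.0981] yaw 0.765 F [-0.15  0.42 -0.57] M [-0.01 -0.03 -0.02] w 0.0131 g 0.0 q [-0.82  0.33  0.32  1.7  -0.11  1.13  0.3 ]
```

Request:
drive_tool(rows="0 0 0 0 0 0 0.71;0 0 0 0 0 0 0.71")

```text
time: 4.45
tcp_pos: [0.541, 0.2854, 0.0982]
tool_rot: [0.392, 0.92, 0.0, 0.0]
force: [-0.3, 0.8, 0.8]
gripper_width: 0.0129
grip_force: 0.1
```

```bash
python3 -c "
from h import *
st()"
```

```text
t4.45 p [0.541  0.2854 0.0982] yaw 0.765 F [-0.27  0.83  0.82] M [-0.04 -0.06  0.07] w 0.0129 g 0.1 q [-0.82  0.33  0.32  1.7  -0.11  1.13  0.3 ]
```

Request:
drive_tool(rows="0 0 0 0 0 0 0.72;0 0 0 0 0 0 0.73;0 0 0 0 0 0 0.73")

```text
time: 4.75
tcp_pos: [0.5411, 0.2854, 0.0982]
tool_rot: [0.392, 0.92, 0.0, 0.0]
force: [0.6, -0.2, -1.4]
gripper_width: 0.0124
grip_force: 7.4
```

```bash
python3 -c "
from h import *
st()"
```

```text
t4.75 p [0.5411 0.2854 0.0982] yaw 0.766 F [ 0.58 -0.2  -1.38] M [ 0.18 -0.26 -0.05] w 0.0124 g 7.4 q [-0.82  0.33  0.32  1.7  -0.11  1.13  0.3 ]
```

Request:
drive_tool(rows="0 0 0 0 0 0 0.69;0.012 0 0 0 0 0 0.69;0.012 0 0 0 0 0 0.71;0.012 0 0 0 0 0 0.73;0.012 0 0 0 0 0 0.74;0.012 0 0 0 0 0 0.74")

```text
time: 5.35
tcp_pos: [0.5393, 0.2874, 0.0982]
tool_rot: [0.392, 0.92, 0.0, -0.0]
force: [0.6, 1.4, -0.6]
gripper_width: 0.012
grip_force: 19.1
```

```bash
python3 -c "
from h import *
st()"
```

```text
t5.35 p [0.5393 0.2874 0.0982] yaw 0.766 F [ 0.59  1.38 -0.63] M [ 0.36 -0.14  0.01] w 0.0120 g 19.1 q [-0.82  0.33  0.32  1.7  -0.11  1.13  0.29]
```

Request:
drive_tool(rows="0 0 0 0 0 0.01 0.74;0 0 0 0 0 0.02 0.74;0 0 0 0 0 0.03 0.74;0 0 0 0 0 0.04 0.74")

```text
time: 5.75
tcp_pos: [0.5392, 0.2869, 0.0981]
tool_rot: [0.45, 0.893, -0.0, -0.0]
force: [-1.4, 0.8, 1.1]
gripper_width: 0.0117
grip_force: 19.3
```

```bash
python3 -c "
from h import *
st()"
```

```text
t5.75 p [0.5392 0.2869 0.0981] yaw 0.637 F [-1.41  0.77  1.12] M [-0.    0.28 -0.01] w 0.0117 g 19.3 q [-0.84  0.33  0.34  1.7  -0.12  1.13  0.17]
```

Request:
drive_tool(rows="0 0 0 0 0 0.015 0.74;0 0 0 0 0 0.03 0.74;0 0 0 0 0 0.045 0.74;0 0 0 0 0 0.06 0.74")

```text
time: 6.15
tcp_pos: [0.5391, 0.2867, 0.0981]
tool_rot: [0.533, 0.846, -0.0, -0.0]
force: [-1.4, 0.4, -0.1]
gripper_width: 0.0117
grip_force: 19.3
```

```bash
python3 -c "
from h import *
st()"
```

```text
t6.15 p [0.5391 0.2867 0.0981] yaw 0.448 F [-1.35  0.35 -0.1 ] M [-0.06  0.3   0.03] w 0.0117 g 19.3 q [-0.86  0.34  0.37  1.7  -0.13  1.13 -0.01]
```

Request:
drive_tool(rows="0 0 0 0 0 0.015 0.74;0 0 0 0 0 0.03 0.74;0 0 0 0 0 0.045 0.74;0 0 0 0 0 0.06 0.74")

```text
time: 6.55
tcp_pos: [0.5392, 0.2868, 0.0982]
tool_rot: [0.61, 0.793, -0.0, -0.0]
force: [-0.4, 0.1, 0.8]
gripper_width: 0.0115
grip_force: 19.3
```

```bash
python3 -c "
from h import *
st()"
```

```text
t6.55 p [0.5392 0.2868 0.0982] yaw 0.259 F [-0.39  0.1   0.78] M [-0.15  0.33  0.05] w 0.0115 g 19.3 q [-0.89  0.34  0.4   1.7  -0.14  1.13 -0.19]
```

Request:
drive_tool(rows="0 0 0 0 0 0.015 0.74;0 0 0 0 0 0.03 0.74;0 0 0 0 0 0.04 0.74")

```text
time: 6.85
tcp_pos: [0.5393, 0.2869, 0.0984]
tool_rot: [0.658, 0.753, -0.0, 0.0]
force: [-0.4, 0.9, 2.6]
gripper_width: 0.0117
grip_force: 19.3
```

Request:
drive_tool(rows="0 0 0 0 0 0.015 0.74;0 0 0 0 0 0.03 0.74;0 0 0 0 0 0.04 0.74")

```text
time: 7.15
tcp_pos: [0.5394, 0.287, 0.0986]
tool_rot: [0.704, 0.71, 0.0, -0.0]
force: [-2.1, -1.3, 5.3]
gripper_width: 0.0117
grip_force: 19.3
```

```bash
python3 -c "
from h import *
st()"
```

```text
t7.15 p [0.5394 0.287  0.0986] yaw 0.009 F [-2.07 -1.28  5.28] M [-0.14  0.65  0.05] w 0.0117 g 19.3 q [-0.92  0.34  0.44  1.7  -0.16  1.13 -0.42]
```

Request:
drive_tool(rows="0 -0.001 -0.002 0 0 0 0.74;0 -0.0015 -0.004 0 0 0 0.74;0 -0.0015 -0.004 0 0 0 0.74")

```text
time: 7.45
tcp_pos: [0.5391, 0.287, 0.099]
tool_rot: [0.703, 0.711, 0.0, 0.0]
force: [-1.2, 0.3, 3.3]
gripper_width: 0.0115
grip_force: 19.3
```

Request:
drive_tool(rows="0 0 -0.001 0 0 0.015 0.74;0 0 -0.0025 0 0 0.03 0.74;0 0 -0.0035 0 0 0.04 0.74")

```text
time: 7.75
tcp_pos: [0.5391, 0.287, 0.0997]
tool_rot: [0.747, 0.665, 0.0, 0.0]
force: [-0.4, 0.7, 2.1]
gripper_width: 0.0119
grip_force: 19.3
```

```bash
python3 -c "
from h import *
st()"
```

```text
t7.75 p [0.5391 0.287  0.0997] yaw -0.116 F [-0.38  0.73  2.05] M [-0.01  0.35  0.04] w 0.0119 g 19.3 q [-0.94  0.34  0.47  1.71 -0.17  1.13 -0.54]
```

Request:
drive_tool(rows="0 0 -0.0015 0 0 0.02 0.74;0 0 -0.003 0 0 0.04 0.74;0 0 -0.0045 0 0 0.06 0.74")

```text
time: 8.05
tcp_pos: [0.5389, 0.2872, 0.1006]
tool_rot: [0.806, 0.591, -0.0, -0.0]
force: [-0.9, 0.6, 3.6]
gripper_width: 0.0113
grip_force: 19.3
```

Request:
drive_tool(rows="0 0 -0.0015 0 0 0.02 0.74;0 0 -0.003 0 0 0.04 0.74;0 0 -0.0045 0 0 0.06 0.74")

```text
time: 8.35
tcp_pos: [0.5388, 0.2874, 0.1016]
tool_rot: [0.858, 0.513, -0.0, -0.0]
force: [-1.5, 1.6, 2.3]
gripper_width: 0.0116
grip_force: 19.3
```

```bash
python3 -c "
from h import *
st()"
```

```text
t8.35 p [0.5388 0.2874 0.1016] yaw -0.493 F [-1.5   1.59  2.31] M [0.15 0.58 0.07] w 0.0116 g 19.3 q [-0.99  0.35  0.53  1.71 -0.19  1.14 -0.9 ]
```

Request:
drive_tool(rows="0 -0.001 -0.0015 0 0 0.02 0.74;0 -0.0015 -0.003 0 0 0.04 0.74;0 -0.0015 -0.005 0 0 0.06 0.74")

```text
time: 8.65
tcp_pos: [0.5387, 0.2877, 0.1026]
tool_rot: [0.903, 0.43, 0.0, -0.0]
force: [-1.7, 1.4, 3.8]
gripper_width: 0.0114
grip_force: 19.3
```

Request:
drive_tool(rows="0 0 -0.0015 0 0 0.02 0.74;0 0 -0.003 0 0 0.04 0.74;0 0 -0.0045 0 0 0.06 0.74")

```text
time: 8.95
tcp_pos: [0.5387, 0.2878, 0.1036]
tool_rot: [0.939, 0.343, 0.0, -0.0]
force: [-1.0, 2.2, 3.3]
gripper_width: 0.0119
grip_force: 19.3
```

```bash
python3 -c "
from h import *
st()"
```

```text
t8.95 p [0.5387 0.2878 0.1036] yaw -0.870 F [-1.    2.22  3.26] M [0.32 0.52 0.1 ] w 0.0119 g 19.3 q [-1.04  0.36  0.6   1.71 -0.22  1.14 -1.25]
```

Request:
drive_tool(rows="0 -0.001 -0.0015 0 0 0.02 0.74;0 -0.002 -0.0035 0 0 0.04 0.74;0 -0.002 -0.005 0 0 0.06 0.74")

```text
time: 9.25
tcp_pos: [0.5387, 0.2881, 0.1047]
tool_rot: [0.967, 0.253, 0.0, -0.0]
force: [-0.2, 0.6, 3.6]
gripper_width: 0.0115
grip_force: 19.3
```

Request:
drive_tool(rows="0 0 -0.0015 0 0 0.02 0.74;0 0 -0.0035 0 0 0.04 0.74;0 0 -0.005 0 0 0.06 0.74")

```text
time: 9.55
tcp_pos: [0.5388, 0.2883, 0.1058]
tool_rot: [0.987, 0.161, 0.0, -0.0]
force: [-0.2, 0.1, 3.0]
gripper_width: 0.0117
grip_force: 19.4
```

```bash
python3 -c "
from h import *
st()"
```

```text
t9.55 p [0.5388 0.2883 0.1058] yaw -1.247 F [-0.21  0.12  3.02] M [0.17 0.15 0.01] w 0.0117 g 19.4 q [-1.1   0.37  0.67  1.71 -0.25  1.15 -1.61]
```

Turned 2.0 rad with low forces, so I'm carrying on.

Request:
drive_tool(rows="0 0 -0.0015 0 0 0.02 0.74;0 0 -0.0035 0 0 0.04 0.74;0 0 -0.005 0 0 0.06 0.74")

```text
time: 9.85
tcp_pos: [0.5384, 0.2879, 0.1063]
tool_rot: [0.998, 0.067, -0.0, -0.0]
force: [-0.8, 1.6, 0.1]
gripper_width: 0.0121
grip_force: 19.3
```

Request:
drive_tool(rows="0 0 -0.0015 0 0 0.02 0.74;0 0 -0.0035 0 0 0.04 0.74;0 0 -0.005 0 0 0.06 0.74")

```text
time: 10.15
tcp_pos: [0.5382, 0.288, 0.1071]
tool_rot: [1.0, -0.027, -0.0, -0.0]
force: [0.5, 1.3, -0.5]
gripper_width: 0.0117
grip_force: 19.3
```

```bash
python3 -c "
from h import *
st()"
```

```text
t10.15 p [0.5382 0.288  0.1071] yaw -1.624 F [ 0.51  1.33 -0.5 ] M [ 0.49  0.28 -0.01] w 0.0117 g 19.3 q [-1.15  0.38  0.74  1.71 -0.28  1.16 -1.96]
```

Request:
drive_tool(rows="0 0 -0.001 0 0 0.02 0.74;0 0 -0.002 0 0 0.04 0.74;0 0 -0.002 0 0 0.05 0.74")

```text
time: 10.45
tcp_pos: [0.5383, 0.288, 0.1075]
tool_rot: [0.994, -0.105, -0.0, -0.0]
force: [-1.4, 1.8, 1.8]
gripper_width: 0.0116
grip_force: 19.3
```

Request:
drive_tool(rows="0 0 -0.0025 0 0 0 0.74;0 0 -0.005 0 0 0 0.74;0 0 -0.005 0 0 0 0.74")

```text
time: 10.75
tcp_pos: [0.5383, 0.2878, 0.1087]
tool_rot: [0.995, -0.103, -0.0, -0.0]
force: [-1.5, 3.2, -1.6]
gripper_width: 0.012
grip_force: 19.3
```

```bash
python3 -c "
from h import *
st()"
```

```text
t10.75 p [0.5383 0.2878 0.1087] yaw -1.778 F [-1.46  3.16 -1.6 ] M [ 0.8   0.3  -0.03] w 0.0120 g 19.3 q [-1.18  0.39  0.78  1.71 -0.29  1.16 -2.1 ]
```

Request:
drive_tool(rows="-0.001 -0.002 0 0 0 0 0.74;-0.001 -0.002 -0.0025 0 0 0 0.74;-0.001 -0.002 -0.005 0 0 0 0.74;-0.001 -0.002 -0.005 0 0 0 0.74")

```text
time: 11.15
tcp_pos: [0.5383, 0.2878, 0.1097]
tool_rot: [0.995, -0.104, -0.0, 0.0]
force: [0.5, 2.6, -2.0]
gripper_width: 0.0117
grip_force: 19.3
```

```bash
python3 -c "
from h import *
st()"
```

```text
t11.15 p [0.5383 0.2878 0.1097] yaw -1.779 F [ 0.5   2.56 -1.95] M [0.63 0.2  0.01] w 0.0117 g 19.3 q [-1.18  0.39  0.78  1.71 -0.29  1.17 -2.1 ]
```

Request:
drive_tool(rows="-0.001 -0.003 0 0 0 0 0.74;-0.001 -0.003 -0.005 0 0 0 0.74;-0.001 -0.003 -0.01 0 0 0 0.74;-0.001 -0.003 -0.01 0 0 0 0.74")

```text
time: 11.55
tcp_pos: [0.5384, 0.2883, 0.1119]
tool_rot: [0.995, -0.104, 0.0, 0.0]
force: [-0.4, 2.3, -1.6]
gripper_width: 0.0115
grip_force: 19.3
```

```bash
python3 -c "
from h import *
st()"
```

```text
t11.55 p [0.5384 0.2883 0.1119] yaw -1.779 F [-0.44  2.3  -1.59] M [ 0.19  0.13 -0.  ] w 0.0115 g 19.3 q [-1.18  0.39  0.78  1.7  -0.29  1.17 -2.1 ]
```

Free: Fz holds at the cap's weight. Now the straight lift.

Request:
drive_tool(rows="0 0 -0.02 0 0 0 0.74;0 0 -0.04 0 0 0 0.74;0 0 -0.06 0 0 0 0.74;0 0 -0.08 0 0 0 0.74;0 0 -0.1 0 0 0 0.74")

```text
time: 12.05
tcp_pos: [0.5383, 0.2885, 0.1322]
tool_rot: [0.995, -0.104, 0.0, 0.0]
force: [-0.8, 0.3, -2.1]
gripper_width: 0.0121
grip_force: 19.3
```

```bash
python3 -c "
from h import *
st()"
```

```text
t12.05 p [0.5383 0.2885 0.1322] yaw -1.779 F [-0.84  0.32 -2.14] M [-0.08  0.17 -0.05] w 0.0121 g 19.3 q [-1.19  0.37  0.79  1.68 -0.28  1.21 -2.12]
```

Request:
drive_tool(rows="0 0 -0.04 0 0 0 0.74;0 0 -0.08 0 0 0 0.74;0 0 -0.12 0 0 0 0.74;0 0 -0.18 0 0 0 0.74;0 0 -0.26 0 0 0 0.74;0 0 -0.38 0 0 0 0.74;0 0 -0.52 0 0 0 0.74;0 0 -0.52 0 0 0 0.74")

```text
time: 12.85
tcp_pos: [0.5403, 0.2891, 0.2406]
tool_rot: [0.995, -0.104, 0.002, -0.002]
force: [0.5, -0.5, -2.3]
gripper_width: 0.0117
grip_force: 19.3
```

```bash
python3 -c "
from h import *
st();print(rel([.482,-.1835,.21],-1.779))
b=cam('side')
save(cv2.resize(b[0][60:240,180:360],None,fx=3,fy=3,interpolation=cv2.INTER_CUBIC),'crop4')"
```

```text
t12.85 p [0.5403 0.2891 0.2406] yaw -1.780 F [ 0.53 -0.46 -2.34] M [-0.04  0.1  -0.02] w 0.0117 g 19.3 q [-1.22  0.29  0.82  1.54 -0.22  1.4  -2.16]
(array([0.2038, 2.3729, 0.143 ]), array([-0.0015, -0.0014, -0.0002]))
```

View pics/crop4.png

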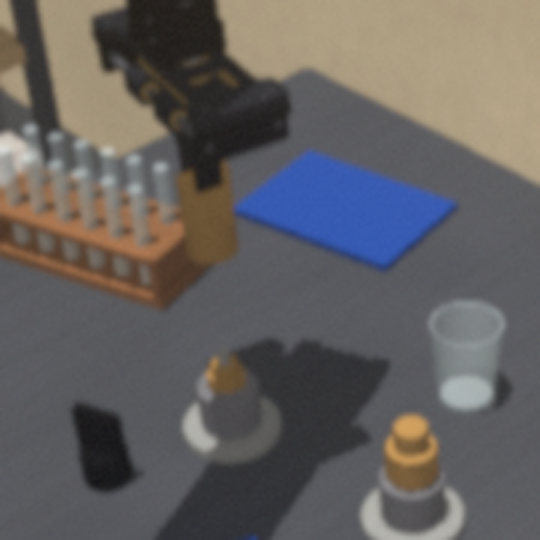

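The cap hangs upright in the gripper at (208,220), and the bare spout shows at (225,375). Now I'll carry it to the tray.

Request:
drive_tool(rows="0 0.08 0 0 0 0 0.74;0.01 0.2 0 0 0 0 0.74;0.03 0.34 0 0 0 0 0.74;0.05 0.48 0 0 0 0 0.74;0.06 0.62 0 0 0 0 0.74;0.07 0.74 0 0 0 0 0.74;0.08 0.84 0 0 0 0 0.74;0.08 0.9 0 0 0 0 0.74")

```text
time: 13.7
tcp_pos: [0.5163, 0.1069, 0.2356]
tool_rot: [0.994, -0.105, -0.0, -0.0]
force: [1.1, 0.2, -2.2]
gripper_width: 0.0119
grip_force: 19.3
```

Request:
drive_tool(rows="0 0.08 0 0 0 0 0.74;0.01 0.2 0 0 0 0 0.74;0.03 0.34 0 0 0 0 0.74;0.05 0.48 0 0 0 0 0.74;0.06 0.62 0 0 0 0 0.74;0.07 0.74 0 0 0 0 0.74;0.08 0.84 0 0 0 0 0.74;0.08 0.9 0 0 0 0 0.74")

```text
time: 14.5
tcp_pos: [0.4946, -0.0729, 0.2358]
tool_rot: [0.994, -0.105, 0.0, -0.0]
force: [-0.3, -0.6, -2.3]
gripper_width: 0.0117
grip_force: 19.3
```

```bash
python3 -c "
from h import *
st();print(rel([.482,-.1835,.10],-1.779))"
```

```text
t14.50 p [ 0.4946 -0.0729  0.2358] yaw -1.781 F [-0.3  -0.55 -2.32] M [-0.05  0.15  0.02] w 0.0117 g 19.3 q [-1.01 -0.06  1.05  1.8   0.06  1.37 -1.75]
(array([0.0539, 0.5539, 0.679 ]), array([-0.    , -0.    , -0.0007]))
```

Request:
drive_tool(rows="0 0.1 0 0 0 0 0.74;0.02 0.25 0 0 0 0 0.74;0.04 0.4 0 0 0 0 0.74;0.054 0.5 0.1 0 0 0 0.74;0.054 0.55 0.2 0 0 0 0.74;0.054 0.55 0.35 0 0 0 0.74;0.054 0.55 0.5 0 0 0 0.74;0.054 0.55 0.6 0 0 0 0.74;0.054 0.55 0.68 0 0 0 0.74;0.054 0.55 0.68 0 0 0 0.74")

```text
time: 15.5
tcp_pos: [0.4813, -0.1797, 0.0979]
tool_rot: [0.995, -0.104, -0.002, 0.0]
force: [-1.4, 0.3, -2.3]
gripper_width: 0.0117
grip_force: 19.3
```

```bash
python3 -c "
from h import *
st();print(rel([.482,-.1835,.05],-1.779))
b=cam('side')
save(cv2.resize(b[0][200:370,300:460],None,fx=3.4,fy=3.4,interpolation=cv2.INTER_CUBIC),'crop5')"
```

```text
t15.50 p [ 0.4813 -0.1797  0.0979] yaw -1.779 F [-1.4   0.25 -2.34] M [-0.04  0.2   0.01] w 0.0117 g 19.3 q [-0.74  0.26  1.16  1.95 -0.26  1.1  -1.25]
(array([0.0084, 0.0177, 0.2396]), array([0.0003, 0.0012, 0.0001]))
```

View pics/crop5.png

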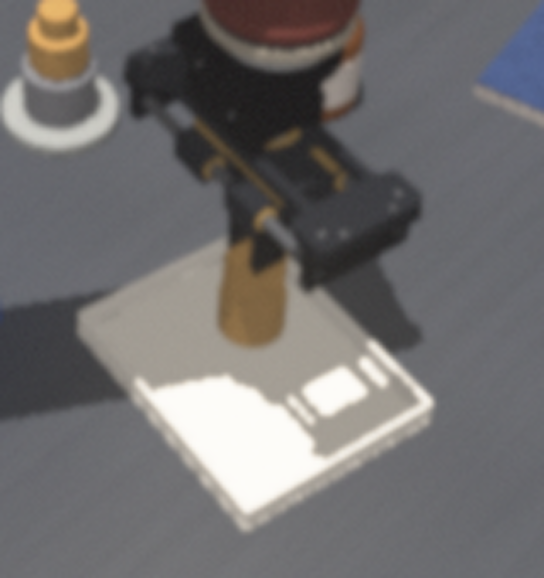

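The cap is upright above the tray floor at (252,290), well inside the walls. I'll lower it gently.

Request:
drive_tool(rows="0.005 0.01 0.04 0 0 0 0.74;0.008 0.018 0.09 0 0 0 0.74;0.008 0.018 0.14 0 0 0 0.74;0.008 0.018 0.18 0 0 0 0.74;0.008 0.018 0.21 0 0 0 0.74;0.008 0.018 0.23 0 0 0 0.74;0.008 0.018 0.24 0 0 0 0.74;0.008 0.018 0.24 0 0 0 0.74")

```text
time: 16.35
tcp_pos: [0.4837, -0.184, 0.0517]
tool_rot: [0.995, -0.104, -0.0, 0.0]
force: [-0.2, -0.7, -2.1]
gripper_width: 0.0118
grip_force: 19.3
```

Request:
drive_tool(rows="0 0 0.0025 0 0 0 0.74;0 0 0.005 0 0 0 0.74;0 0 0.0075 0 0 0 0.74")

```text
time: 16.65
tcp_pos: [0.4839, -0.1839, 0.0504]
tool_rot: [0.995, -0.104, 0.0, -0.0]
force: [-1.0, 0.1, -1.6]
gripper_width: 0.0117
grip_force: 19.3
```

Request:
drive_tool(rows="0 0 0.0025 0 0 0 0.74;0 0 0.005 0 0 0 0.74;0 0 0.0075 0 0 0 0.74")

```text
time: 16.95
tcp_pos: [0.4837, -0.184, 0.0487]
tool_rot: [0.995, -0.104, -0.0, 0.0]
force: [0.3, 0.5, -2.6]
gripper_width: 0.0116
grip_force: 19.3
```

Request:
drive_tool(rows="0 0 0.0025 0 0 0 0.74;0 0 0.005 0 0 0 0.74;0 0 0.0075 0 0 0 0.74")

```text
time: 17.25
tcp_pos: [0.4837, -0.184, 0.0472]
tool_rot: [0.995, -0.104, -0.0, 0.0]
force: [1.4, 0.3, -2.9]
gripper_width: 0.0116
grip_force: 19.3
```

Request:
drive_tool(rows="0 0 0.0025 0 0 0 0.74;0 0 0.005 0 0 0 0.74")

```text
time: 17.45
tcp_pos: [0.4837, -0.184, 0.0462]
tool_rot: [0.995, -0.104, -0.0, 0.0]
force: [-0.7, 0.5, -1.5]
gripper_width: 0.0119
grip_force: 19.3
```

Request:
drive_tool(rows="0 0 0.0025 0 0 0 0.74;0 0 0.005 0 0 0 0.74")

```text
time: 17.65
tcp_pos: [0.4838, -0.184, 0.0453]
tool_rot: [0.995, -0.104, 0.0, 0.0]
force: [-0.4, -1.2, 2.5]
gripper_width: 0.0121
grip_force: 19.4
```

Touchdown (Fz turned upward). Releasing slowly and withdrawing straight up.

Request:
drive_tool(rows="0 0 0 0 0 0 0.72;0 0 0 0 0 0 0.7;0 0 0 0 0 0 0.66;0 0 0 0 0 0 0.6;0 0 0 0 0 0 0.5;0 0 0 0 0 0 0.4;0 0 0 0 0 0 0.4")

```text
time: 18.35
tcp_pos: [0.4838, -0.184, 0.0453]
tool_rot: [0.995, -0.104, 0.0, 0.0]
force: [-0.2, -0.3, -0.8]
gripper_width: 0.025
grip_force: 0.0
```

Request:
drive_tool(rows="0 0 -0.05 0 0 0 0.4;0 0 -0.12 0 0 0 0.4;0 0 -0.25 0 0 0 0.4;0 0 -0.4 0 0 0 0.4;0 0 -0.6 0 0 0 0.4;0 0 -0.8 0 0 0 0.4;0 0 -0.8 0 0 0 0.4")

```text
time: 19.05
tcp_pos: [0.4861, -0.1857, 0.2106]
tool_rot: [0.994, -0.105, 0.004, -0.001]
force: [1.0, 0.4, -0.4]
gripper_width: 0.0257
grip_force: 0.0
```

```bash
python3 -c "
from h import *
st()
b=cam('side')
save(cv2.resize(b[0][150:370,200:460],None,fx=2.5,fy=2.5,interpolation=cv2.INTER_CUBIC),'crop6')"
```

```text
t19.05 p [ 0.4861 -0.1857  0.2106] yaw -1.781 F [ 0.96  0.4  -0.41] M [-0.11  0.13  0.02] w 0.0257 g 0.0 q [-0.91  0.07  1.27  1.81 -0.07  1.31 -1.4 ]
```

View pics/crop6.png

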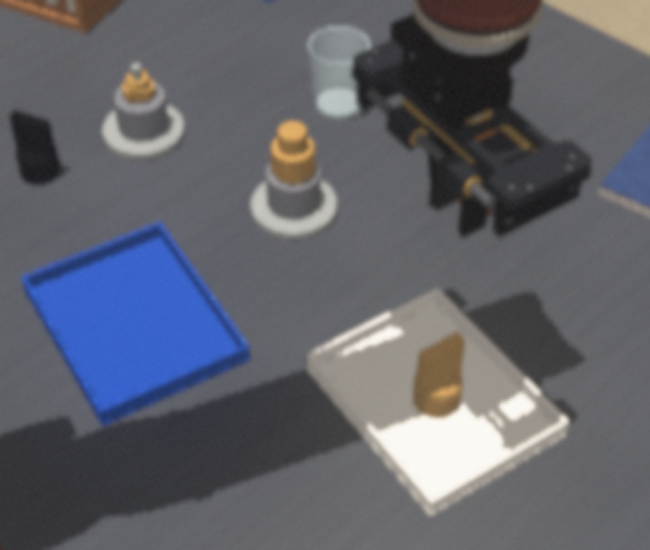

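The cap stands upright in the white tray at (440,375), and the gripper is clear above it. Handing the job in.

```bash
python3 -c "
from h import *
print(env.close_job())"
```

```text
the job is handed in; nothing more can be done
None
```

I unscrewed the fuel-gas cap clockwise, lifted it clear and stood it upright in the large white tray, then handed the job in at about 19 s; the hand-in returned no verdict.

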